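# Slide the tube rest to its end stop

### The arm

A 6-joint arm with a two-finger parallel gripper is mounted at the origin on the work surface. World frame = base frame: x ahead of the robot, y to its left, z up, the work surface at z = 0. Lengths are in mm, angles in degrees, forces in N, time in s.
With the tool pointing down it reaches from about 300 to 850 mm from the base axis. Payload 4.2 kg.
Tool frame: the origin (TCP) lies at the very end of the fingers, on their centre line; the grasp point (between the pads) lies 19 mm behind it (env.grip_depth is the distance from the TCP to the grasp point, in mm); z points along the fingers, y is the line along which they close (so a half turn about z gives the same grasp; the last joint's range is limited). The gripper opens to 91 mm and grips with 3 to 60 N. Pads are 32 mm wide; open, the fingers measure 118 mm over their backs; the gripper's body (76 mm by 178 mm) begins 60 mm behind the grasp point.
Start: joints at [-69.901, 18.312, 89.639, -0, 72.044, -1.146], TCP at [208.362, -535.937, 213.976] pointing down, gripper open.
Joint ranges: [-177.97, 177.97], [-48.28, 115.42], [12.27, 149.76], [-77.06, 257.06], [2.81, 150.46], [-146.56, 146.56]. Speed limits (degrees/s): [147.25, 147.25, 180, 180, 180, 180].

### API

Orientations are given as [roll, pitch, yaw] about the fixed x, y, z axes, in that order (R = Rz(yaw) Ry(pitch) Rx(roll)).
In Python, from workcell import env, cams gives the robot as it stands.
- The arm moves only by the tool apply_moves, never from a script. Its argument "deltas" is a list of rows, each a list of 5 numbers: the shift along the tool's x, y, z in m, then the turn about the tool's z in rad, then the opening, from -1 (shut) to 1 (fully open), so that 0 is half open. In form: [[tx, ty, tz, roll, gripper], ...]. A call has 1 to 5 rows; each row is the pose to reach, as a shift and turn from the pose commanded when the call began, along the tool's axes at that moment; what a row does not reach only later rows make up. A row lasts 1/10 s, in which the tool goes at most 50 mm and 8.59 degrees, less where a joint would pass 70% of its speed; a pose out of reach is approached as far as the arm can. A call with a gripper value outside its range is refused whole. The fingers move at their own pace and stop on an object; "grip_force" is the grip in N (left out, the last holds). Time passes only in rows, so rows that repeat a pose let the fingers close. It gives the time, the measured TCP pose, the force, the opening and the grip force at its end, in the units of the state.
- env.state(): the state, without advancing time (a new reading comes with each control period).
- cams.grab_frame(name): name is "side" or "top" or "wrist"; returns the picture (420x560x3 uint8, blue, green, red); there is no depth.
- cams.get_calibration(name): a dict with "mtx" (3x3 intrinsics, pixels), "k1" (the pictures are not rectified: a ray, as slopes to the right and down, at radius r is drawn at 1 + k1 r^2 times it, then the intrinsics apply), "eye" and "attitude" of the camera in the world; the wrist camera has in their place "tool_from_camera" (4x4, takes a point from camera to tool coordinates, whose origin is the TCP and whose axes are the flange's). Camera axes: x right, y down, z forward; pixel columns grow to the right and rows downward; lengths in mm; the calibration is good to about 2 mm. A picture is of the moment at which its call begins: read the wrist's pose just before it. get_calibration takes no time and is no camera call.
- env.job_done(): hands the job in; it is judged then, once.
The state is a dict: "time_s": time; "qpos": joint angles; "qvel": joint speeds; "effort": joint torques, N m; "ee_pos": TCP position; "ee_rot": TCP orientation; "force": force on the tool from outside, world axes, zero at the start; "torque": the same for the moment, N m; "gripper_width": finger opening in mm; "gripper_force": force on a finger pad.
Only numpy, scipy, OpenCV 4.12 (cv2) and the standard library are available. Lean on these libraries where they do the work, as an engineer would, in place of code of your own. Each camera call takes 0.05 s, during which the arm holds its last target. There are 200 camera calls.

### The job

On the welding jig, press the black lock paddle on the sliding tube rest fully down with the fingertips and, keeping it down all the way, push the rest along its rail until it is hard against the end stop block. Then let the paddle spring back up so that the rest is locked there, and leave your hand clear. This is only pressing and pushing: pick nothing up, and leave the loose things standing about the jig as they are.

Things in the scene. Friction and masses are not known exactly. Their poses are not given: they have to be found in the camera images.
- rail: The jig's bolted-down rail, a steel base plate 84 x 330 x 8 mm with two aluminium guide bars. Origin on the table surface, z up; the carriage slides along the rail's own +y axis, towards the stop block. The plate runs from y = -140 to y = +190 mm. The rail may lie in any direction on the table (full circle).
- carriage (a joint): How far the tube rest (carriage) has slid from its starting place along the rail's +y, in m: 0 at the start, 0.09 to 0.14 when it meets the stop block, depending on where the stop is set. About 2 N moves it once unlocked and it stays where it is left; locked it has about 1.5 mm of play.
- carriage_nose (a point): Centre of the carriage's flat front (+y) end face, 34 mm above the table; axes as the rail's. The carriage is an aluminium deck 84 mm wide (x) and 90 mm long (y).
- deck_middle (a point): Middle of the carriage deck's top, 41 mm above the table, 45 mm behind the nose; axes as the rail's. Two upright cheeks, 60 mm wide (x), 12 mm thick (y), tops 74 mm above the table, stand across the deck with inner faces 30 mm before and behind this point. A V-shaped tube rest on the +x side reaches out to x = 75 mm and is at most 69 mm high.
- lock (a joint): How far the lock paddle is pressed down, in m: 0 up, 0.010 fully down. The carriage is free when it is down 6 mm or more. Spring: 2.5 N to begin, 6.5 N fully down. Released, it rises and its tooth locks in a gap of the hidden racks (10 mm pitch) at both ends of the way; over a tooth it stays part-way down. One gap lies where the carriage meets the stop: there it comes fully up.
- paddle_top (a point): Centre of the lock paddle's flat top, 60 mm above the table when up. A black rubber-faced plate 40 mm (x) by 48 mm (y) over the deck's middle, in the 60 mm space between the two cheeks, 14 mm below their tops when up; both x sides are open. Pushing the front (+y) cheek from inside while pressing the paddle moves the carriage.
- stop: The end stop, a steel block 96 mm wide (x) and 40 mm long (y) clamped across the rail, top 59 mm above the table, with a black clamp knob up to 80 mm, and a V rest on its +x side reaching out to x = 81 mm, at most 69 mm high. Fixed during the task. Origin on the table under the block's centre, axes as the rail's.
- stop_face (a point): Centre of the stop block's flat face that the carriage nose meets, 34 mm above the table; axes as the rail's. The nose's distance to it along y is the way still to go.
- offcut: Bystander, to be left alone: square tube offcut, 30 x 30 x 70 mm, standing on end; origin at its underside.
- magnet: Bystander, to be left alone: L-shaped welding magnet with a brace, 70 mm long, 70 mm high; origin at its underside.
- gas_cup: Bystander, to be left alone: ceramic gas cup, 34 mm wide, 50 mm high; origin at its underside.
- flange: Bystander, to be left alone: steel ring 68 mm wide, 14 mm high, lying flat; origin at its underside.
- paste_tin: Bystander, to be left alone: tin 54 mm wide, 50 mm high; origin at its underside.
- brush: Bystander, to be left alone: wire brush with wooden handle, lying flat; origin at its underside.
- spanner: Bystander, to be left alone: spanner, lying flat; origin at its underside.
Mind the look-alikes: they are no part of the job. What is shaped like the stop but brown is not meant.

How it is judged (in metres and radians):
On the way, in this order (a step that is already met when the one before it is completed fails the run):
1. the fingers press the lock paddle down while the carriage is still at its starting place (contact force between the fingers and lock above 0.5 N and value of joint lock above 0.006 m and value of joint carriage below 0.008 m), for 0.05 s.
2. the carriage meets the end stop with the paddle still held down (y of carriage_nose in the frame of stop_face above -0.003 m and value of joint lock above 0.005 m), for 0.1 s.
At the end, for the whole second after the job is handed in: The carriage's nose is within 3.5 mm of the stop block's face, at rest, and the lock paddle is up (within 2 mm of its full height), so the carriage is locked there (y of carriage_nose in the frame of stop_face above -0.0035 m and value of joint lock below 0.002 m and velocity of joint carriage between -0.01 and 0.01 m/s); the robot touches nothing.
It fails at once if the paddle came up (less than 3 mm down) on the way, more than 12 mm from the start and more than 8 mm short of the stop (value of joint carriage above 0.012 m and y of carriage_nose in the frame of stop_face below -0.008 m and value of joint lock below 0.003 m).
It fails at once if a loose thing was moved or lifted by more than 20 mm, or one of those by the jig was tipped by more than 0.4 rad (angle between any of offcut, magnet, gas_cup, flange, paste_tin's own z axis and vertical above 0.4 rad or distance of any of offcut, magnet, gas_cup, flange, paste_tin, brush, spanner from where it was at the start of the episode above 0.02 m).
It also fails if it takes over 35 s, if anything falls off the work surface, if the arm or the gripper's body presses on something with over 40 N, if the wrist force passes 120 N, or if a joint passes its speed limit or range.

## Working session

There is one attempt and no reset: what is moved stays moved. The work goes in short steps, Python scripts to look and compute and a tool call to move; the robot and the scene stay as the last step left them, time stands still between calls to the robot, and variables do not carry over. Pictures are saved under pics/ and viewed, at most 10 in all, crops included, and the job is handed in when it is done.

Besides the shell and the picture viewer there is one more tool, called after ">>>" by a JSON object that holds its "api" and its "payload", one argument or row to a line. apply_moves: Moves the arm, as the interface text tells. Its arguments: {"type":"object","properties":{"deltas":{"type":"array"},"grip_force":{"type":"number"}},"required":["deltas"]}

```bash
mkdir -p pics; python3 - <<'E'
from workcell import env,cams
import cv2,json
for n in ("top","side"):
    cv2.imwrite(f"pics/{n}0.png",cams.grab_frame(n))
for n in ("top","side","wrist"): print(n,cams.get_calibration(n))
print(env.state())
E
```

```text
top {'mtx': array([[484.56534092,   0.        , 274.50954318],
       [  0.        , 484.56534092, 202.02277215],
       [  0.        ,   0.        ,   1.        ]]), 'k1': -0.03129159965006964, 'eye': array([ 263.91225746,   -1.91423599, 1287.22782125]), 'attitude': array([-1.69779342e+02,  9.23369695e-02, -8.90826615e+01])}
side {'mtx': array([[389.08503565,   0.        , 280.98340114],
       [  0.        , 389.08503565, 204.63229776],
       [  0.        ,   0.        ,   1.        ]]), 'k1': 0.021042925772978234, 'eye': array([434.20997684, 561.85603736, 783.41410526]), 'attitude': array([-140.57042496,    0.44206383, -175.65089931])}
wrist {'mtx': array([[374.90638109,   0.        , 281.84110235],
       [  0.        , 374.90638109, 202.38304734],
       [  0.        ,   0.        ,   1.        ]]), 'k1': 0.0029276057972927663, 'tool_from_camera': array([[ 6.19779811e-04, -9.58878471e-01, -2.83816303e-01,
         8.07248568e+01],
       [ 9.99999386e-01,  3.33589947e-04,  1.05669480e-03,
         2.25988386e-01],
       [-9.18563629e-04, -2.83816784e-01,  9.58878089e-01,
        -1.70414379e+02],
       [ 0.00000000e+00,  0.00000000e+00,  0.00000000e+00,
         1.00000000e+00]])}
{'time_s': 0.1, 'qpos': array([-6.99006596e+01,  1.83483471e+01,  8.97001651e+01,  1.26889635e-04,
        7.20431902e+01, -1.14509635e+00]), 'qvel': array([ 0.0070024 , -0.11009955, -0.23071967,  0.02806639, -0.02855861,
       -0.11401006]), 'effort': array([-4.66483743e-04, -4.13334668e+01, -2.32510006e+01,  7.29159010e-02,
        4.21718310e-02, -5.71860630e-05]), 'ee_pos': array([ 208.20298747, -535.49525257,  213.19557382]), 'ee_rot': array([-1.79908318e+02, -1.95323600e-03,  2.12443959e+01]), 'force': array([ 0.05734007,  0.09082368, -0.37406023]), 'torque': array([ 0.01990797, -0.02269606, -0.01144062]), 'gripper_force': 0.0, 'gripper_width': 91.19529560263412}
```

View pics/top0.png

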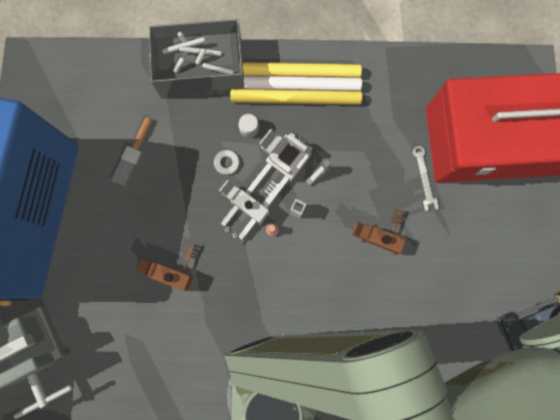

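View pics/side0.png

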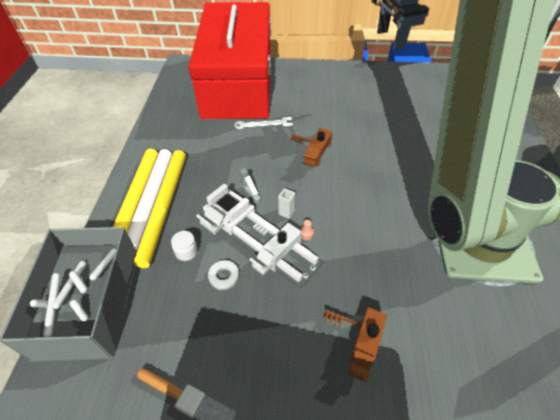

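The top view shows three stop-like blocks: grey at (248,205), and brown ones at (168,275) and (380,238). The grey one is on the rail, with the carriage and its black paddle at (288,155), so it's the one meant. I'll confirm with an enlarged crop.

```bash
cat > h.py <<'E'
import numpy as np,cv2
from scipy.spatial.transform import Rotation as R
from workcell import env,cams
def pose(n):
    c=cams.get_calibration(n)
    if n!="wrist": return c,R.from_euler('xyz',c["attitude"],degrees=True).as_matrix(),c["eye"]
    s=env.state(); A=R.from_euler('xyz',s["ee_rot"],degrees=True).as_matrix(); T=c["tool_from_camera"]
    return c,A@T[:3,:3],A@T[:3,3]+s["ee_pos"]
def ray(n,p,z,P=None):
    c,A,e=P or pose(n)
    K=c["mtx"]; d=np.array([(p[0]-K[0,2])/K[0,0],(p[1]-K[1,2])/K[1,1]])
    u=d.copy()
    for _ in range(9): u=d/(1+c["k1"]*(u@u))
    v=A@np.array([u[0],u[1],1]); return e+v*(z-e[2])/v[2]
def proj(n,X,P=None):
    c,A,e=P or pose(n); q=A.T@(np.asarray(X,float)-e); u=q[:2]/q[2]; u=u*(1+c["k1"]*(u@u))
    return c["mtx"][[0,1],[0,1]]*u+c["mtx"][:2,2]
E
python3 - <<'E'
import cv2
from h import *
i=cv2.imread("pics/top0.png")[115:250,205:345]
cv2.imwrite("pics/topc.png",cv2.resize(i,None,fx=4.2,fy=4.2,interpolation=cv2.INTER_CUBIC))
for p,z in(((288,155),60),((249,205),80)): print(ray("top",p,z))
E
```

```text
[610.84987485 -29.73109544  60.        ]
[472.85290766  67.90357204  80.        ]
```

View pics/topc.png

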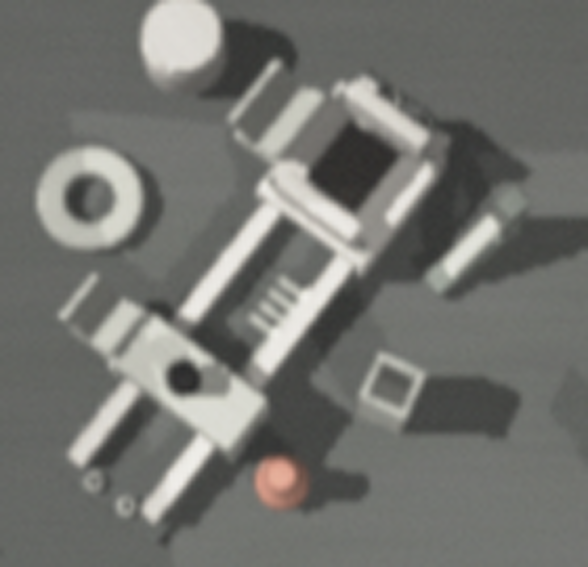

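The crop confirms it: the grey stop with the black knob sits on the same rail as the paddle carriage, and both V rests point up-left. Rail +y therefore points down-left in the image, a world yaw of about 144.6°. I'll move over the carriage with the fingers shut and tool x along rail +y.

>>> {"api": "apply_moves", "payload": {
  "deltas": [
    [0.039, -0.023, -0.006, -0.148, -1],
    [0.078, -0.045, -0.012, -0.296, -1],
    [0.116, -0.068, -0.018, -0.444, -1],
    [0.155, -0.09, -0.024, -0.592, -1],
    [0.194, -0.113, -0.03, -0.74, -1]
  ]
}}

```text
time_s: 0.6
ee_pos: [348.9, -358.7, 243.9]
ee_rot: [-180.0, -0.0, 64.0]
force: [0.3, -0.3, -0.2]
gripper_width: 53.8
gripper_force: 0.0
```

```bash
cat >> h.py <<'E'
def to(x,y,z,yaw):
    s=env.state();p=np.radians(s["ee_rot"][2]);d=np.array([x,y,z])-s["ee_pos"]
    print(s["ee_pos"].round(1),s["ee_rot"].round(2),s["force"].round(2),"tool d mm",(np.array([d[0]*np.cos(p)+d[1]*np.sin(p),d[0]*np.sin(p)-d[1]*np.cos(p),-d[2]])).round(1),"roll",-np.radians((yaw-s["ee_rot"][2]+180)%360-180).round(4))
E
python3 -c "
from h import *
to(600,-25,245,144.6)"
```

```text
[ 348.9 -358.7  243.9] [-1.7998e+02 -1.0000e-02  6.3960e+01] [ 0.31 -0.34 -0.21] tool d mm [410.1  79.1  -1.1] roll -1.4074
```

>>> {"api": "apply_moves", "payload": {
  "deltas": [
    [0.041, 0.008, 0, -0.141, -1],
    [0.082, 0.016, 0, -0.282, -1],
    [0.123, 0.024, 0, -0.423, -1],
    [0.164, 0.032, 0, -0.564, -1],
    [0.205, 0.04, 0, -0.704, -1]
  ]
}}

```text
time_s: 1.1
ee_pos: [475.7, -192.7, 243.7]
ee_rot: [-180.0, -0.0, 104.3]
force: [1.1, 0.1, 0.4]
gripper_width: 13.8
gripper_force: 0.0
```

```bash
python3 -c "
from h import *
to(600,-25,245,144.6)"
```

```text
[ 475.7 -192.7  243.7] [-1.7998e+02 -1.0000e-02  1.0432e+02] [1.1  0.11 0.42] tool d mm [131.8 162.   -1.3] roll -0.703
```

>>> {"api": "apply_moves", "payload": {
  "deltas": [
    [0.026, 0.032, 0, -0.141, -1],
    [0.053, 0.065, 0, -0.282, -1],
    [0.079, 0.097, 0, -0.423, -1],
    [0.106, 0.13, 0, -0.564, -1],
    [0.132, 0.162, 0, -0.703, -1]
  ]
}}

```text
time_s: 1.6
ee_pos: [601.0, -25.5, 243.4]
ee_rot: [-180.0, -0.0, 144.6]
force: [0.5, 0.4, -0.2]
gripper_width: 0.7
gripper_force: 0.0
```

>>> {"api": "apply_moves", "payload": {
  "deltas": [
    [0, 0, 0, 0, -1],
    [0, 0, 0, 0, -1]
  ]
}}

```text
time_s: 1.8
ee_pos: [600.2, -26.7, 243.0]
ee_rot: [-179.9, -0.1, 144.3]
force: [-0.5, -0.7, -0.5]
gripper_width: 0.5
gripper_force: 0.0
```

```bash
python3 - <<'E'
from h import *
to(600,-25,245,144.6)
i=cams.grab_frame("wrist"); cv2.imwrite("pics/w1.png",i)
cv2.imwrite("pics/w1b.png",cv2.resize(i,(800,600),interpolation=cv2.INTER_CUBIC))
E
```

```text
[600.2 -26.7 243. ] [-1.7991e+02 -8.0000e-02  1.4430e+02] [-0.5  -0.72 -0.49] tool d mm [ 1.1  1.3 -2. ] roll -0.0053
```

View pics/w1b.png

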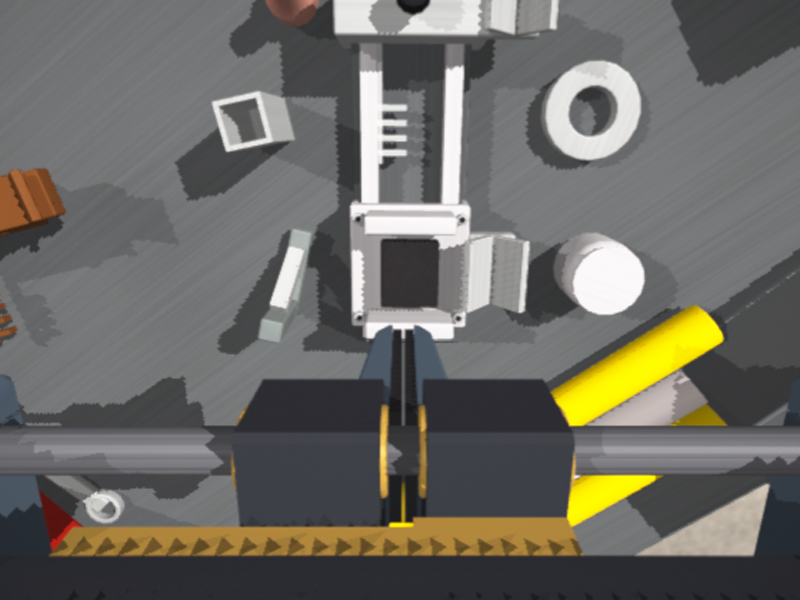

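The wrist view (800x600) shows the paddle corners at (381,238), (438,238), (381,308) and (438,308), and the carriage front edge at row 203. The stop's near top edge is at row 36, cols 334 to 480. The bars run almost vertical in the image, so tool x is well aligned with the rail.

```bash
python3 - <<'E'
from h import *
P=pose("wrist");k=.7
f=lambda p,z:ray("wrist",(p[0]*k,p[1]*k),z,P)
y=np.array([-np.sin(np.radians(54.4)),0])
L=lambda a,b:print("dir",np.degrees(np.arctan2(*(f(*b)-f(*a))[[1,0]])).round(2))
# bars (z unknown ~ 22): left outer, right outer; stop edge, deck edge
L(((361,203),22),((360,45),22)); L(((465,203),22),((464,45),22))
L(((350,204),41),((470,204),41)); L(((334,38),59),((480,36),59)); L(((351,320),41),((350,204),41))
pc=np.mean([f(p,60) for p in((381,238),(438,238),(381,308),(438,308))],0); print("paddle",pc)
pt=ray("top",(205+355/4.2,115+165/4.2),60); print("paddle top cam",pt)
nose=f((410,203),41); sf=f((407,37),59); print("nose",nose,"stop",sf, "nose-paddle",np.linalg.norm((nose-pc)[:2]))
for z in (144.3,144.6):
  a=np.radians(z);u=np.array([np.cos(a),np.sin(a)]);print("gap",(sf-nose)[:2]@u,"nose-pad",(nose-pc)[:2]@u)
to(pc[0],pc[1],90,144.5)
E
```

```text
dir 143.34
dir 146.54
dir 54.26
dir 54.97
dir 143.14
paddle [613.51799409 -31.92091484  60.        ]
paddle top cam [612.8498384  -33.70305934  60.        ]
nose [576.73118866  -4.95604716  41.        ] stop [492.12181674  52.92390303  59.        ] nose-paddle 45.611107671756464
gap 102.48521339586009 nose-pad 45.60907025002852
gap 102.49621622418329 nose-pad 45.606187787103664
[599.7 -27.5 243.3] [-1.7991e+02 -6.0000e-02  1.4422e+02] [-0.69 -0.04 -0.33] tool d mm [-13.8   4.4 153.3] roll -0.0048
```

>>> {"api": "apply_moves", "payload": {
  "deltas": [
    [-0.006, 0.004, 0.03, -0.006, -1],
    [-0.006, 0.004, 0.07, -0.006, -1],
    [-0.006, 0.004, 0.11, -0.006, -1],
    [-0.006, 0.004, 0.145, -0.006, -1],
    [-0.006, 0.004, 0.155, -0.006, -1]
  ],
  "grip_force": 20
}}

```text
time_s: 2.35
ee_pos: [604.0, -28.8, 85.4]
ee_rot: [-179.7, -0.4, 144.5]
force: [-1.0, 0.6, 0.5]
gripper_width: 0.7
gripper_force: 0.0
```

```bash
python3 - <<'E'
from h import *
to(607,-27.3,85,144.7)
i=cams.grab_frame("wrist")[110:290,180:420]
j=cams.grab_frame("side");c=proj("side",(607,-27,60)).astype(int);print(c)
j=j[c[1]-60:c[1]+60,c[0]-80:c[0]+80]
cv2.imwrite("pics/w2.png",np.vstack([cv2.resize(i,(400,300)),cv2.resize(j,(400,300),interpolation=cv2.INTER_CUBIC)]))
E
```

```text
[604.  -28.8  85.4] [-179.74   -0.37  144.46] [-0.99  0.57  0.49] tool d mm [-1.6  3.   0.4] roll -0.0043
[230 203]
```

View pics/w2.png

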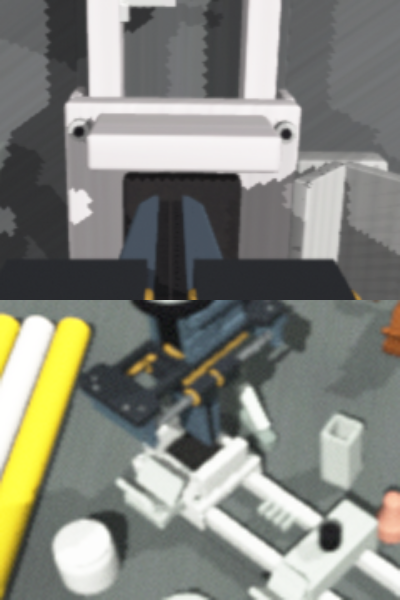

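The fingertips are over the paddle behind the front cheek, about 3 mm to the left. I'll correct that and descend onto the paddle.

>>> {"api": "apply_moves", "payload": {
  "deltas": [
    [-0.001, 0.003, 0.005, -0.004, -1],
    [-0.001, 0.003, 0.01, -0.004, -1],
    [-0.001, 0.003, 0.015, -0.004, -1],
    [-0.001, 0.003, 0.02, -0.004, -1],
    [-0.001, 0.003, 0.024, -0.004, -1]
  ]
}}

```text
time_s: 2.95
ee_pos: [610.2, -25.5, 64.8]
ee_rot: [180.0, 0.0, 144.8]
force: [-0.5, -0.3, 0.3]
gripper_width: 0.3
gripper_force: 0.0
```

>>> {"api": "apply_moves", "payload": {
  "deltas": [
    [0, 0, 0.003, 0, -1],
    [0, 0, 0.006, 0, -1],
    [0, 0, 0.008, 0, -1],
    [0, 0, 0.009, 0, -1],
    [0, 0, 0.009, 0, -1]
  ]
}}

```text
time_s: 3.45
ee_pos: [610.1, -25.5, 56.2]
ee_rot: [-180.0, 0.0, 144.8]
force: [-1.4, 0.7, 3.5]
gripper_width: 0.5
gripper_force: 1.8
```

>>> {"api": "apply_moves", "payload": {
  "deltas": [
    [0, 0, 0.002, 0, -1],
    [0, 0, 0.004, 0, -1],
    [0, 0, 0.006, 0, -1],
    [0, 0, 0.0075, 0, -1],
    [0, 0, 0.0075, 0, -1]
  ]
}}

```text
time_s: 3.95
ee_pos: [610.2, -25.5, 50.2]
ee_rot: [180.0, 0.0, 144.8]
force: [-4.2, 0.4, 13.8]
gripper_width: 0.3
gripper_force: 6.9
```

Fully down (z is 50.2 and force 13.8 N). Now I'll push along tool x.

>>> {"api": "apply_moves", "payload": {
  "deltas": [
    [0.004, 0, 0, 0, -1],
    [0.009, 0, 0, 0, -1],
    [0.015, 0, 0, 0, -1],
    [0.022, 0, 0, 0, -1],
    [0.03, 0, 0, 0, -1]
  ]
}}

```text
time_s: 4.45
ee_pos: [588.1, -9.3, 50.2]
ee_rot: [179.9, 0.4, 144.9]
force: [0.6, -2.4, 9.5]
gripper_width: 0.4
gripper_force: 4.9
```

>>> {"api": "apply_moves", "payload": {
  "deltas": [
    [0.008, 0, 0.0005, 0.002, -1],
    [0.016, 0, 0.0005, 0.002, -1],
    [0.024, 0, 0.001, 0.002, -1],
    [0.032, 0, 0.001, 0.002, -1],
    [0.04, 0, 0.001, 0.002, -1]
  ]
}}

```text
time_s: 4.95
ee_pos: [556.3, 14.0, 50.1]
ee_rot: [179.8, 0.5, 144.8]
force: [0.8, -2.3, 14.4]
gripper_width: 0.4
gripper_force: 7.4
```

```bash
python3 - <<'E'
from h import *
to(528,28,50,144.7)
i=cams.grab_frame("wrist")
cv2.imwrite("pics/w3.png",i[60:320,130:430])
E
```

```text
[556.3  14.   50.1] [179.79   0.46 144.75] [ 0.76 -2.29 14.43] tool d mm [31.2 -4.9  0.1] roll 0.0009
```

View pics/w3.png

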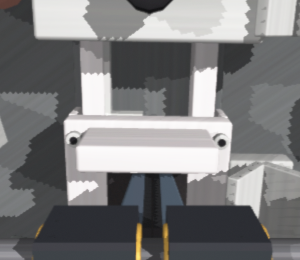

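The carriage follows with the paddle down (nose at crop row 113, stop edge at row 40). I'll go on, then ease into the stop.

>>> {"api": "apply_moves", "payload": {
  "deltas": [
    [0.008, 0, 0, 0, -1],
    [0.016, 0, 0, 0, -1],
    [0.024, 0, 0, 0, -1],
    [0.03, 0, 0, 0, -1],
    [0.034, 0, 0, 0, -1]
  ]
}}

```text
time_s: 5.5
ee_pos: [528.7, 34.3, 50.1]
ee_rot: [179.7, 0.4, 144.7]
force: [0.8, -2.5, 15.1]
gripper_width: 0.3
gripper_force: 7.6
```

>>> {"api": "apply_moves", "payload": {
  "deltas": [
    [0.002, 0, 0, 0, -1],
    [0.004, 0, 0, 0, -1],
    [0.006, 0, 0, 0, -1],
    [0.007, 0, 0, 0, -1],
    [0.008, 0, 0, 0, -1]
  ]
}}

```text
time_s: 6.0
ee_pos: [524.5, 37.7, 50.2]
ee_rot: [179.7, 0.7, 144.8]
force: [5.6, -5.7, 10.6]
gripper_width: 0.6
gripper_force: 5.6
```

>>> {"api": "apply_moves", "payload": {
  "deltas": [
    [0.002, 0, 0.0005, 0, -1],
    [0.004, 0, 0.0005, 0, -1],
    [0.006, 0, 0.001, 0, -1],
    [0.006, 0, 0.001, 0, -1],
    [0.006, 0, 0.001, 0, -1]
  ]
}}

```text
time_s: 6.5
ee_pos: [521.7, 40.8, 50.1]
ee_rot: [179.5, 0.9, 144.8]
force: [7.1, -7.7, 15.0]
gripper_width: 0.6
gripper_force: 8.2
```

```bash
python3 - <<'E'
from h import *
to(528,28,50,144.7)
i=cams.grab_frame("wrist")
cv2.imwrite("pics/w4.png",cv2.resize(i[60:320,130:430],None,fx=2,fy=2))
E
```

```text
[521.7  40.8  50.1] [179.54   0.94 144.83] [ 7.12 -7.72 14.97] tool d mm [-12.5  -6.8   0.1] roll 0.0022
```

View pics/w4.png

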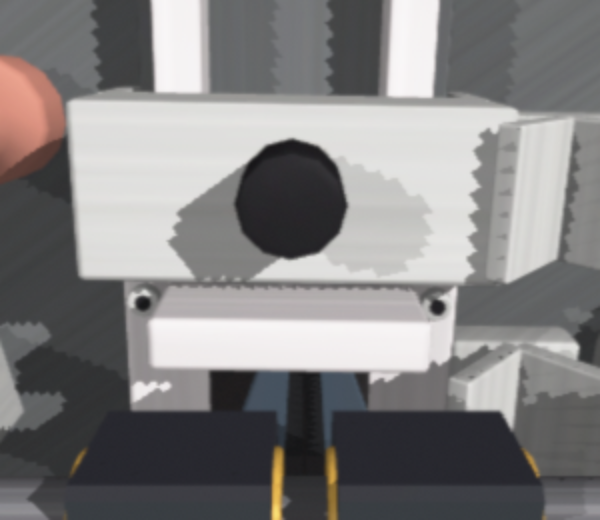

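The nose edge is at the stop face (row ~280). I'll push a bit further to get a firm cheek push and confirm contact.

>>> {"api": "apply_moves", "payload": {
  "deltas": [
    [0.002, 0, 0, 0, -1],
    [0.004, 0, 0, 0, -1],
    [0.006, 0, 0, 0, -1],
    [0.006, 0, 0, 0, -1],
    [0.006, 0, 0, 0, -1]
  ]
}}

```text
time_s: 7.05
ee_pos: [521.7, 41.0, 50.3]
ee_rot: [179.5, 1.6, 145.0]
force: [17.1, -20.8, 5.5]
gripper_width: 0.2
gripper_force: 15.2
```

Hard contact: 27 N with no further motion. I'll lift straight up while still pushing lightly, so the tooth drops in, then back off the cheek and raise.

>>> {"api": "apply_moves", "payload": {
  "deltas": [
    [0, 0, -0.004, 0, -1],
    [0, 0, -0.008, 0, -1],
    [0, 0, -0.011, 0, -1],
    [0, 0, -0.014, 0, -1],
    [0, 0, -0.016, 0, -1]
  ]
}}

```text
time_s: 7.55
ee_pos: [521.5, 41.5, 63.3]
ee_rot: [179.5, 1.5, 144.9]
force: [24.0, -17.2, -19.1]
gripper_width: 0.3
gripper_force: 14.4
```

>>> {"api": "apply_moves", "payload": {
  "deltas": [
    [-0.004, 0, 0, 0, -1],
    [-0.008, 0, 0, 0, -1],
    [-0.012, 0, -0.001, 0, -1],
    [-0.016, 0, -0.002, 0, -1],
    [-0.018, 0, -0.003, 0, -1]
  ]
}}

```text
time_s: 8.05
ee_pos: [523.1, 35.4, 65.1]
ee_rot: [-180.0, -0.1, 144.7]
force: [0.6, -0.4, 0.5]
gripper_width: 0.6
gripper_force: 0.0
```

Force is near zero, so the hand is free. Raising.

>>> {"api": "apply_moves", "payload": {
  "deltas": [
    [0, 0, -0.02, 0, -1],
    [0, 0, -0.05, 0, -1],
    [0, 0, -0.09, 0, -1],
    [0, 0, -0.13, 0, -1],
    [-0.01, 0, -0.16, 0, -1]
  ]
}}

```text
time_s: 8.55
ee_pos: [531.0, 30.3, 227.9]
ee_rot: [179.9, 0.0, 144.8]
force: [1.1, 0.4, 0.2]
gripper_width: 0.3
gripper_force: 0.0
```

>>> {"api": "apply_moves", "payload": {
  "deltas": [
    [-0.02, 0, 0, 0, -1],
    [-0.04, 0, 0, 0, -1],
    [-0.06, 0, 0, 0, -1],
    [-0.06, 0, 0, 0, -1],
    [-0.06, 0, 0, 0, -1]
  ]
}}

```text
time_s: 9.05
ee_pos: [579.9, -4.7, 224.9]
ee_rot: [-180.0, -0.1, 144.7]
force: [-0.5, -0.2, 0.3]
gripper_width: 0.3
gripper_force: 0.0
```

```bash
python3 - <<'E'
from h import *
to(528,28,50,144.7)
i=cams.grab_frame("wrist")
cv2.imwrite("pics/w5.png",cv2.resize(i[30:330,130:430],None,fx=2,fy=2,interpolation=cv2.INTER_CUBIC))
E
```

```text
[579.9  -4.7 224.9] [-1.7995e+02 -1.0000e-01  1.4470e+02] [-0.54 -0.23  0.29] tool d mm [ 61.2  -3.3 174.9] roll 0.0
```

View pics/w5.png

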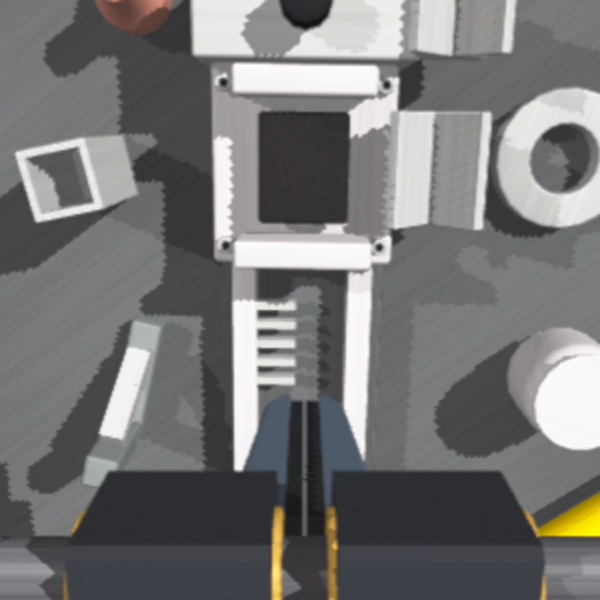

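The carriage sits against the stop (edge at row ~60). The paddle measures about 45.5 px wide, against 44.8 expected if up and 43.5 if down, so it is up. The bystanders are undisturbed, so I'm handing in.

```bash
python3 -c "
from workcell import env
print(env.job_done())"
```

```text
the job is handed in; nothing more can be done
None
```

I pressed the paddle fully down, pushed the tube rest hard against the end stop and let the paddle spring up to lock it, with the hand clear; the job was handed in at about 9 s, and no verdict came back.

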